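# Tap tapered sample pins into the carriage and bring the marked one under the needle

## Robot

A 7-joint arm with a two-finger parallel gripper is mounted at the origin on a cart in front of the work surface, level with it; the furniture and walls round the work are solid. World frame = base frame: x ahead of the robot, y to its left, z up, the work surface at z = 0. Lengths are in mm, angles in rad, forces in N, time in s.
With the tool pointing down it reaches from about 425 to 925 mm from the base axis. Payload 6.8 kg.
Tool frame: the origin (TCP) lies on the front face of the gripper's body, between the roots of the fingers; the fingertips stand 73 mm ahead of it and the grasp point (between the pads) lies 54 mm ahead of it; z points along the fingers, y is the line along which they close (so a half turn about z gives the same grasp; the last joint's range is limited). The gripper opens to 85 mm and grips with 20 to 120 N. Pads are 22 mm wide; open, the fingers measure 114 mm over their backs; the gripper's body (76 mm by 85 mm) begins 54 mm behind the grasp point. The pads swing forward as they close: fully open they stand 13 mm farther back than shut.
Start: joints at [1.212, 0.477, 0.022, 1.555, -0.011, 1.109, -0.083], TCP at [167.528, -653.896, 303.908] pointing down, gripper open.
Joint ranges: [-2.96, 2.96], [-0.34, 2.1], [-1.41, 1.46], [0.24, 2.44], [-1.37, 4.51], [0.17, 1.92], [-2.96, 2.96]. Speed limits (rad/s): [2.39, 2.39, 3.14, 3.14, 3.14, 3.14, 3.14].

## Interface

Orientations are given as [roll, pitch, yaw] about the fixed x, y, z axes, in that order (R = Rz(yaw) Ry(pitch) Rx(roll)).
In Python, from workcell import manip gives the robot as it stands. The module is installed in compiled form; this text tells all that it offers.
- The arm moves only by the tool step_arm, never from a script. Its argument "motion" is a list that holds one entry, the list of rows, each a list of 5 numbers: the finger opening in mm, from 0 to 85.4, then the shift along the tool's x, y, z in mm, then the turn about the tool's z in degrees. A call has 1 to 8 rows; each row shifts and turns the commanded pose from where the row before left it, along the tool's axes as they then stand; what a row does not reach is not made up. A row lasts 1/12 s, in which the tool goes at most 41.7 mm and 7.16 degrees, less where a joint would pass 70% of its speed; a pose out of reach is approached as far as the arm can. A call is refused whole if a number of a shift passes 41.7 or a number of a turn 7.16, either way. A call with a gripper value outside its range is refused whole. The fingers move at their own pace and stop on an object; the grip force is fixed at half the most. Time passes only in rows, so rows that do not move let the fingers close. It gives the time, the measured TCP pose, the force, the opening and the grip force at its end, in the units of the state.
- manip.get_obs(): the state, without advancing time (a new reading comes with each control period).
- manip.camera(name): name is "side" or "top"; returns a dict with "image" (420x560x3 uint8, blue, green, red), "mtx" (3x3 intrinsics, pixels), "k1" (the pictures are not rectified: a ray, as slopes to the right and down, at radius r is drawn at 1 + k1 r^2 times it, then the intrinsics apply), "rvec" (rotation vector, rad) and "tvec" (3), from world to camera coordinates, as OpenCV has them. Camera axes: x right, y down, z forward; pixel columns grow to the right and rows downward; lengths in mm; the calibration is good to about 2 mm. A picture is of the moment at which its call begins. There is no depth.
- manip.finish_job(): hands the job in; it is judged then, once.
The state is a dict: "t": time; "joint_positions": joint angles; "joint_vel": joint speeds; "joint_torque": joint torques, N m; "tool_pos": TCP position; "orientation": TCP orientation; "force": force on the tool from outside, world axes, zero at the start; "torque": the same for the moment, N m; "width": finger opening in mm; "grip_force": force on a finger pad.
Only numpy, scipy, OpenCV 4.12 (cv2) and the standard library are available. Lean on these libraries where they do the work, as an engineer would, in place of code of your own. Each camera call takes 0.05 s, during which the arm holds its last target. There are 200 camera calls.

## Task

Set every coloured sample pin on the desk into a socket of the blue carriage (any socket, one pin each), and tap each one fully home with the white-nosed drift, not by pushing with the fingers. When all are home, slide the carriage by its black handle post until the needle tip points at the red spot on the red pin, without touching the needle. Leave the drift standing upright on its blue mat, and leave the bottles, jar and box alone.

Things in the scene. Friction and masses are not known exactly. Their poses are not given: they have to be found in the camera images.
- pin_red_center (a point): centre of the red sample pin (loose, 160 g, round, 86 mm tall, standing on its foot), on its axis 43 mm above the foot; z from foot to cap. Upward from the foot: steel tapered shank 45 mm long (diameter 28 mm at the foot, 36 mm at its top), collar 46 mm in diameter, 6 mm thick, red cap 26 mm in diameter, 35 mm tall, to grip. White top with a red spot.
- pin_blue_center (a point): centre of the blue sample pin (loose, 160 g, round, 86 mm tall, standing on its foot), on its axis 43 mm above the foot; z from foot to cap. Upward from the foot: steel tapered shank 45 mm long (diameter 28 mm at the foot, 36 mm at its top), collar 46 mm in diameter, 6 mm thick, blue cap 26 mm in diameter, 35 mm tall, to grip. May be absent.
- pin_green_center (a point): centre of the green sample pin (loose, 160 g, round, 86 mm tall, standing on its foot), on its axis 43 mm above the foot; z from foot to cap. Upward from the foot: steel tapered shank 45 mm long (diameter 28 mm at the foot, 36 mm at its top), collar 46 mm in diameter, 6 mm thick, green cap 26 mm in diameter, 35 mm tall, to grip. May be absent.
- pin_yellow_center (a point): centre of the yellow sample pin (loose, 160 g, round, 86 mm tall, standing on its foot), on its axis 43 mm above the foot; z from foot to cap. Upward from the foot: steel tapered shank 45 mm long (diameter 28 mm at the foot, 36 mm at its top), collar 46 mm in diameter, 6 mm thick, yellow cap 26 mm in diameter, 35 mm tall, to grip. May be absent.
- red_spot (a point): the red spot, 8 mm wide, at the centre of the flat white top of the red pin's cap, 86 mm above its foot; the red pin is always there
- socket_1 (a point): the right-hand one (seen from the robot) of four taper sockets, 54 mm apart in a row along the rails in the carriage's top plate; this point is the centre of its mouth, level with the plate (76 mm above the desk); z up. The mouth is a 38 mm square, the four brass spring jaws below it admit a shank up to 31 mm wide freely.
- socket_2 (a point): the second one from the right of four taper sockets, 54 mm apart in a row along the rails in the carriage's top plate; this point is the centre of its mouth, level with the plate (76 mm above the desk); z up. The mouth is a 38 mm square, the four brass spring jaws below it admit a shank up to 31 mm wide freely.
- socket_3 (a point): the third one from the right of four taper sockets, 54 mm apart in a row along the rails in the carriage's top plate; this point is the centre of its mouth, level with the plate (76 mm above the desk); z up. The mouth is a 38 mm square, the four brass spring jaws below it admit a shank up to 31 mm wide freely.
- socket_4 (a point): the left-hand one (fourth) of four taper sockets, 54 mm apart in a row along the rails in the carriage's top plate; this point is the centre of its mouth, level with the plate (76 mm above the desk); z up. The mouth is a 38 mm square, the four brass spring jaws below it admit a shank up to 31 mm wide freely.
- handle (a point): black upright handle post at the front of the carriage, 18 mm in diameter, standing on a bracket 100 mm toward the robot from the middle of the socket row; its grip part runs from 48 to 96 mm above the desk; this point is on its axis, 74 mm above the desk. y along the rails, to the left.
- carriage (a joint): travel of the carriage along the rails of the grey station, in m: 0 at the left stop, grows to 0.30 at the right stop; stays where it is left; about 4 N moves it. Any socket can be brought under the needle; only to the left of the bridge is there room above the sockets for a gripper.
- needle_tip (a point): lower tip of the fixed brass needle, pointing down from a white bridge 186 mm tall whose column stands behind the rails; the tip is 126 mm above the desk, straight above the line of sockets. The caps of pins that are home pass 9 mm below it; a pin that is not home would strike it.
- drift_center (a point): tapping drift, loose, 250 g, round, 110 mm tall, standing upright: white plastic nose at the bottom, 56 mm in diameter and 22 mm tall with a flat underside, then a dark steel handle 24 mm in diameter up to the top. Its underside is pressed or tapped on the caps. This point is on its axis, 55 mm above the underside; z points up.
- mat: blue mat, 140 x 140 mm and 1 mm thick, lying fixed on the desk; origin at its centre, axes along its sides. The drift stands on it at the start.
- pin_red: the red pin; origin at the centre of its foot. Set loosely in a socket, any pin stops about 20 mm above home and stands by itself; driving it takes about 5 N at first, 10 to 14 N at the end. It is home when the collar's underside meets the plate (foot 45 mm, centre 2 mm below the socket mouth); friction of the jaws then holds it.
- pin_blue: the blue pin as a whole; origin at the centre of its foot
- pin_green: the green pin as a whole; origin at the centre of its foot
- pin_yellow: the yellow pin as a whole; origin at the centre of its foot
- drift: the drift as a whole; origin at the centre of its underside
- needle: the needle with its holder, 18 mm in diameter; origin at its tip
- amber_1: bystander: brown bottle with a white cap, 56 mm in diameter, 118 mm tall; origin at its underside
- clear_bottle: bystander: clear bottle with a blue cap, 58 mm in diameter, 110 mm tall; origin at its underside
- tip_box: bystander: white lidded box, 50 x 127 x 38 mm; origin at its underside
- screw_jar: bystander: jar with a black lid, 48 mm in diameter, 60 mm tall; origin at its underside

How it is judged (in metres and radians):
On the way, in this order (a step that is already met when the one before it is completed fails the run):
1. every pin that is there is fully home in a socket (((horizontal distance between pin_red_center and socket_1 below 0.004 m and z of pin_red_center in the frame of socket_1 below 0.001 m) or (horizontal distance between pin_red_center and socket_2 below 0.004 m and z of pin_red_center in the frame of socket_2 below 0.001 m) or (horizontal distance between pin_red_center and socket_3 below 0.004 m and z of pin_red_center in the frame of socket_3 below 0.001 m) or (horizontal distance between pin_red_center and socket_4 below 0.004 m and z of pin_red_center in the frame of socket_4 below 0.001 m)) and angle between each of pin_red_center, pin_blue_center, pin_green_center, pin_yellow_center's own z axis and vertical below 0.06 rad and ((horizontal distance between pin_blue_center and socket_1 below 0.004 m and z of pin_blue_center in the frame of socket_1 below 0.001 m) or (horizontal distance between pin_blue_center and socket_2 below 0.004 m and z of pin_blue_center in the frame of socket_2 below 0.001 m) or (horizontal distance between pin_blue_center and socket_3 below 0.004 m and z of pin_blue_center in the frame of socket_3 below 0.001 m) or (horizontal distance between pin_blue_center and socket_4 below 0.004 m and z of pin_blue_center in the frame of socket_4 below 0.001 m)) and ((horizontal distance between pin_green_center and socket_1 below 0.004 m and z of pin_green_center in the frame of socket_1 below 0.001 m) or (horizontal distance between pin_green_center and socket_2 below 0.004 m and z of pin_green_center in the frame of socket_2 below 0.001 m) or (horizontal distance between pin_green_center and socket_3 below 0.004 m and z of pin_green_center in the frame of socket_3 below 0.001 m) or (horizontal distance between pin_green_center and socket_4 below 0.004 m and z of pin_green_center in the frame of socket_4 below 0.001 m)) and ((horizontal distance between pin_yellow_center and socket_1 below 0.004 m and z of pin_yellow_center in the frame of socket_1 below 0.001 m) or (horizontal distance between pin_yellow_center and socket_2 below 0.004 m and z of pin_yellow_center in the frame of socket_2 below 0.001 m) or (horizontal distance between pin_yellow_center and socket_3 below 0.004 m and z of pin_yellow_center in the frame of socket_3 below 0.001 m) or (horizontal distance between pin_yellow_center and socket_4 below 0.004 m and z of pin_yellow_center in the frame of socket_4 below 0.001 m))), for 0.2 s.
2. the red spot lies under the needle tip (horizontal distance between red_spot and needle_tip below 0.004 m), for 0.2 s.
At the end, for the whole second after the job is handed in: every pin present is upright (0.06 rad) in a socket, within 4 mm of its centre, collar under 3 mm above the plate; red spot within 4 mm (level) of the needle tip; drift upright on the desk, its axis within 60 mm of the mat centre along each mat side; drift and red pin at rest (all of step 1 and horizontal distance between red_spot and needle_tip below 0.004 m and angle between drift_center's own z axis and vertical below 0.1 rad and height (world z) of drift between -0.006 and 0.006 m and x of drift in the frame of mat between -0.06 and 0.06 m and y of drift in the frame of mat between -0.06 and 0.06 m and linear speed of each of drift, pin_red below 0.02 m/s); the robot touches nothing.
It fails at once if a pin driven with the fingers: the fingers hold or press a pin (over 2 N) that is less than 6 mm from home in a socket ((contact force between the fingers and pin_red above 2 N and ((horizontal distance between pin_red_center and socket_1 below 0.01 m and z of pin_red_center in the frame of socket_1 below 0.004 m) or (horizontal distance between pin_red_center and socket_2 below 0.01 m and z of pin_red_center in the frame of socket_2 below 0.004 m) or (horizontal distance between pin_red_center and socket_3 below 0.01 m and z of pin_red_center in the frame of socket_3 below 0.004 m) or (horizontal distance between pin_red_center and socket_4 below 0.01 m and z of pin_red_center in the frame of socket_4 below 0.004 m))) or (contact force between the fingers and pin_blue above 2 N and ((horizontal distance between pin_blue_center and socket_1 below 0.01 m and z of pin_blue_center in the frame of socket_1 below 0.004 m) or (horizontal distance between pin_blue_center and socket_2 below 0.01 m and z of pin_blue_center in the frame of socket_2 below 0.004 m) or (horizontal distance between pin_blue_center and socket_3 below 0.01 m and z of pin_blue_center in the frame of socket_3 below 0.004 m) or (horizontal distance between pin_blue_center and socket_4 below 0.01 m and z of pin_blue_center in the frame of socket_4 below 0.004 m))) or (contact force between the fingers and pin_green above 2 N and ((horizontal distance between pin_green_center and socket_1 below 0.01 m and z of pin_green_center in the frame of socket_1 below 0.004 m) or (horizontal distance between pin_green_center and socket_2 below 0.01 m and z of pin_green_center in the frame of socket_2 below 0.004 m) or (horizontal distance between pin_green_center and socket_3 below 0.01 m and z of pin_green_center in the frame of socket_3 below 0.004 m) or (horizontal distance between pin_green_center and socket_4 below 0.01 m and z of pin_green_center in the frame of socket_4 below 0.004 m))) or (contact force between the fingers and pin_yellow above 2 N and ((horizontal distance between pin_yellow_center and socket_1 below 0.01 m and z of pin_yellow_center in the frame of socket_1 below 0.004 m) or (horizontal distance between pin_yellow_center and socket_2 below 0.01 m and z of pin_yellow_center in the frame of socket_2 below 0.004 m) or (horizontal distance between pin_yellow_center and socket_3 below 0.01 m and z of pin_yellow_center in the frame of socket_3 below 0.004 m) or (horizontal distance between pin_yellow_center and socket_4 below 0.01 m and z of pin_yellow_center in the frame of socket_4 below 0.004 m)))).
It fails at once if the needle touched with more than 2 N (contact force between needle and anything else above 2 N).
It fails at once if a bystander (bottle, jar or box) moved more than 30 mm (distance of any of amber_1, clear_bottle, tip_box, screw_jar from where it was at the start of the episode above 0.03 m).
Of pin_blue, pin_green, pin_yellow only 2 to 3 are there at a start; the rules pass over those that are not, and their reading is None.
At some moment in a run one of drift may be knocked a few centimetres aside while the robot is not near it.
It also fails if it takes over 210 s, if anything falls off the work surface, if the arm or the gripper's body presses on something with over 40 N, if the wrist force passes 120 N, or if a joint passes its speed limit or range.

## Working session

There is one attempt and no reset: what is moved stays moved. The work goes in short steps, Python scripts to look and compute and a tool call to move; the robot and the scene stay as the last step left them, time stands still between calls to the robot, and variables do not carry over. Pictures are saved under pics/ and viewed, at most 14 in all, crops included, and the job is handed in when it is done.

Besides the shell and the picture viewer there is one more tool, called as name(argument=value, ...), one argument or row to a line, values as JSON. step_arm: Moves the arm, as the interface text tells. Its arguments: {"type":"object","properties":{"motion":{"type":"array","items":{"type":"array","items":{"type":"array","items":{"type":"number"}}}}},"required":["motion"]}

```bash
mkdir -p pics; cat > h.py <<'E'
import numpy as np, cv2
from workcell import manip
def shot(name,fn=None):
    c=manip.camera(name)
    if fn: cv2.imwrite('pics/'+fn,c['image'])
    return c
def ray(c,uv):
    K=np.array(c['mtx'],float);x,y=(uv[0]-K[0,2])/K[0,0],(uv[1]-K[1,2])/K[1,1]
    rd=np.hypot(x,y);r=rd
    for _ in range(30): r=rd/(1+c['k1']*r*r)
    s=r/rd if rd>0 else 1
    R=cv2.Rodrigues(np.array(c['rvec'],float))[0];t=np.array(c['tvec'],float).ravel()
    return -R.T@t, R.T@np.array([x*s,y*s,1])
def onz(c,uv,z):
    o,d=ray(c,uv);return o+d*(z-o[2])/d[2]
def proj(c,P):
    R=cv2.Rodrigues(np.array(c['rvec'],float))[0];p=R@np.array(P,float)+np.array(c['tvec'],float).ravel()
    x=p[:2]/p[2];x=x*(1+c['k1']*(x@x));K=np.array(c['mtx'],float);return np.array([K[0,0]*x[0]+K[0,2],K[1,1]*x[1]+K[1,2]])
def two(c1,u1,c2,u2):
    o1,d1=ray(c1,u1);o2,d2=ray(c2,u2)
    s=np.linalg.lstsq(np.c_[d1,-d2],o2-o1,rcond=None)[0];a=o1+d1*s[0];b=o2+d2*s[1]
    return (a+b)/2,np.linalg.norm(a-b)
E
python3 - <<'E'
from h import *
for n in ('top','side'):
    c=shot(n,n+'0.png');o,d=ray(c,(280,210));print(n,c['mtx'],c['k1'],o,d)
print(manip.get_obs())
E
```

```text
top [[410.76317011   0.         283.81342862]
 [  0.         410.76317011 209.88141524]
 [  0.           0.           1.        ]] -0.004735314186016043 [ 437.32151913   54.25741475 1550.66746987] [ 0.10289453 -0.00759281 -0.99470666]
side [[399.50739602   0.         283.02140771]
 [  0.         399.50739602 203.75041283]
 [  0.           0.           1.        ]] -0.02299620851528519 [-106.48243857  -23.2074415   905.4166931 ] [ 0.6498352   0.07866324 -0.75619325]
{'t': 0.1, 'joint_positions': array([ 1.21188745,  0.4777108 ,  0.02230441,  1.55635   , -0.01151627,
        1.10932718, -0.08306263]), 'joint_vel': array([-0.00053082, -0.00360189,  0.00211176, -0.00183558,  0.00084159,
        0.0003159 , -0.00104899]), 'joint_torque': array([ 5.56302024e-03, -5.97760141e+01,  1.61398083e+00, -2.81952435e+01,
        1.28103080e-02,  5.01927134e-03,  1.67285475e-05]), 'tool_pos': array([ 167.44418558, -653.46512268,  303.02764464]), 'orientation': array([-3.13992679e+00,  8.91913312e-05,  2.50893090e-01]), 'force': array([0.15373253, 0.68222229, 1.31528094]), 'torque': array([-0.04691453, -0.06544283, -0.00978982]), 'grip_force': 0.0, 'width': 85.16827278040954}
```

View pics/top0.png

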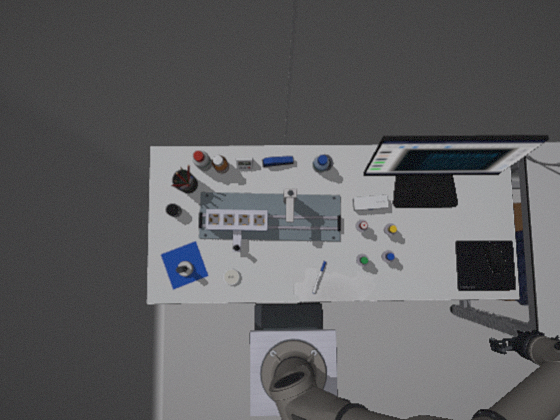

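View pics/side0.png

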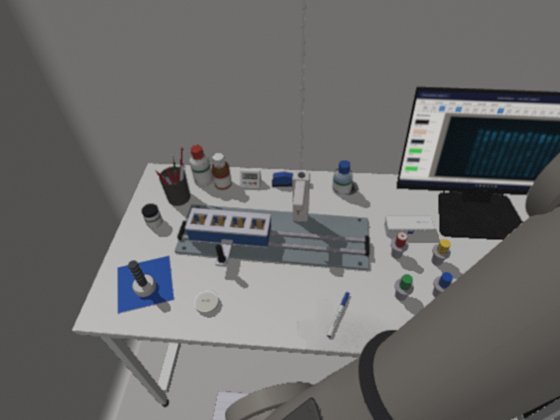

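```bash
python3 - <<'E'
from h import *
a=cv2.imread('pics/top0.png');b=cv2.imread('pics/side0.png')
cv2.imwrite('pics/topc.png',np.vstack([cv2.resize(a[195:285,155:285],None,fx=5,fy=5,interpolation=2)[:, :650]]))
t=cv2.resize(a[215:270,345:405],None,fx=6,fy=6,interpolation=2);s=cv2.resize(b[225:300,385:460],None,fx=5,fy=5,interpolation=2)
h=max(t.shape[0],s.shape[0]);im=np.zeros((h,t.shape[1]+s.shape[1],3),np.uint8);im[:t.shape[0],:t.shape[1]]=t;im[:s.shape[0],t.shape[1]:]=s
cv2.imwrite('pics/pins.png',im)
ca,cb=manip.camera('top'),manip.camera('side')
H=cv2.cvtColor(a,cv2.COLOR_BGR2HSV);G=cv2.cvtColor(b,cv2.COLOR_BGR2HSV)
rg={'red':((0,8),(172,180)),'green':((50,85),),'blue':((105,125),),'yellow':((20,35),)}
def cents(h,r,box,hs=110,v=60):
    m=np.zeros(h.shape[:2],np.uint8)
    for lo,hi in r: m|=cv2.inRange(h,(lo,hs,v),(hi,255,255))
    z=np.zeros_like(m);x0,y0,x1,y1=box;z[y0:y1,x0:x1]=m[y0:y1,x0:x1]
    n,l,st,c=cv2.connectedComponentsWithStats(z)
    return [(st[i,4],c[i].round(2),st[i,:4]) for i in range(1,n) if st[i,4]>4]
for k,r in rg.items():
    A=cents(H,r,(345,215,405,272));B=cents(G,r,(385,225,462,300));print(k,A,B)
    if A and B:
        A=max(A,key=lambda t:t[0]);B=max(B,key=lambda t:t[0]);print(two(ca,A[1],cb,B[1]), onz(ca,A[1],80))
for nm,bx in (('mat',(150,235,215,295)),): 
    A=cents(H,rg['blue'],bx);print(nm,A)
for uv in ((214,218),(259,221),(237,247)): print(onz(ca,uv,76))
E
```

```text
red [] [(np.int32(57), array([399.96, 242.47]), array([396, 238,   9,   9], dtype=int32))]
green [(np.int32(39), array([363.87, 259.87]), array([361, 257,   7,   7], dtype=int32))] [(np.int32(102), array([406.19, 280.82]), array([401, 275,  11,  14], dtype=int32))]
(array([ 407.59635445, -255.42142218,   74.24718355]), np.float64(0.03632253896702479)) [ 407.71018458 -254.23315019   80.        ]
blue [(np.int32(44), array([389.91, 256.14]), array([386, 253,   8,   7], dtype=int32))] [(np.int32(5), array([410., 232.]), array([408, 232,   5,   1], dtype=int32)), (np.int32(136), array([445.4 , 279.26]), array([439, 272,  14,  16], dtype=int32))]
(array([ 419.8064035 , -349.79632694,   72.14361204]), np.float64(0.789689281621054)) [ 419.82994764 -348.05028959   80.        ]
yellow [(np.int32(45), array([392.6 , 228.78]), array([389, 225,   8,   8], dtype=int32))] [(np.int32(130), array([443.31, 246.33]), array([438, 240,  12,  15], dtype=int32))]
(array([ 518.22642887, -363.15328945,   70.42464484]), np.float64(2.0494373302541957)) [ 517.54563213 -361.49591931   80.        ]
mat [(np.int32(1156), array([183.99, 264.25]), array([161, 242,  47,  47], dtype=int32))]
[563.28020946 280.44206783  76.        ]
[550.83223971 118.93394645  76.        ]
[458.56547738 197.89666448  76.        ]
```

View pics/topc.png

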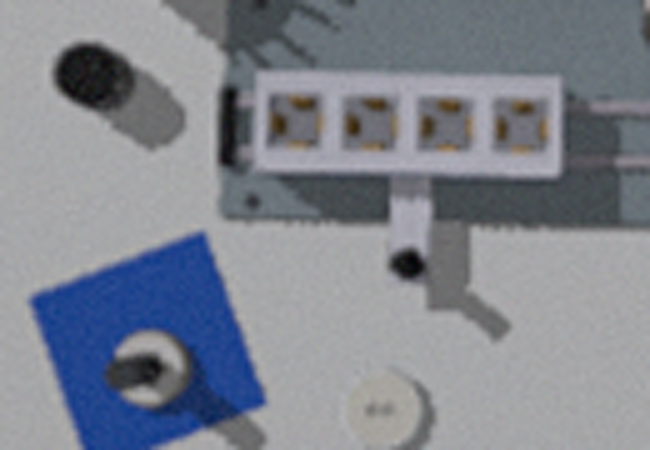

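View pics/pins.png

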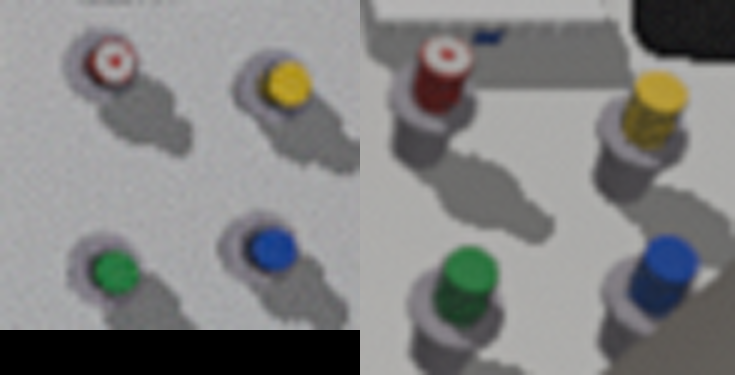

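```bash
cat > m.py <<'E'
from h import *
def comps(m,box,amin=20):
    z=np.zeros_like(m);x0,y0,x1,y1=box;z[y0:y1,x0:x1]=m[y0:y1,x0:x1]
    cs=cv2.findContours(z,cv2.RETR_EXTERNAL,cv2.CHAIN_APPROX_NONE)[0]
    return sorted([c for c in cs if cv2.contourArea(c)>amin],key=cv2.contourArea,reverse=True)
def ctr(c): m=cv2.moments(c);return np.array([m['m10'],m['m01']])/m['m00']
E
python3 - <<'E'
from m import *
a=cv2.imread('pics/top0.png');b=cv2.imread('pics/side0.png');ca,cb=manip.camera('top'),manip.camera('side')
H=cv2.cvtColor(a,cv2.COLOR_BGR2HSV);g=cv2.cvtColor(a,cv2.COLOR_BGR2GRAY)
# plate
for th in (140,155):
  c=comps((g>th).astype(np.uint8)*255,(200,205,275,232))[0];h=cv2.convexHull(c);r=cv2.minAreaRect(h);P=[onz(ca,p,76)[:2] for p in cv2.boxPoints(r)]
  print('plate',th,r,np.round(P,1),np.mean(P,0))
m=cv2.inRange(H,(105,100,50),(125,255,255));c=comps(m,(150,235,215,295))[0];r=cv2.minAreaRect(c);P=[onz(ca,p,1)[:2] for p in cv2.boxPoints(r)];print('mat',r,np.round(P,1),np.mean(P,0))
# dark: handle, drift
c=comps((g<60).astype(np.uint8)*255,(230,238,242,256),4);print('handle',[(ctr(x),onz(ca,ctr(x),96)) for x in c])
print('g drift\n',g[258:282:1,172:198:1]) if 0 else None
hb=cv2.cvtColor(b,cv2.COLOR_BGR2GRAY);c=comps((hb<60).astype(np.uint8)*255,(210,235,235,270),4);print('handle side',[(ctr(x),cv2.boundingRect(x)) for x in c])
# red pin: white top+red ring
hr=H[215:236,354:374];s=(hr[...,1]>60)&((hr[...,0]<12)|(hr[...,0]>168));ys,xs=np.nonzero(s);print('red',len(xs),xs.mean()+354,ys.mean()+215, xs.min()+354,xs.max()+354,ys.min()+215,ys.max()+215);u=((xs.min()+xs.max())/2+354,(ys.min()+ys.max())/2+215);print(onz(ca,u,82))
# drift nose (top face at z=22): bright nonblue inside mat
n=cv2.inRange(H,(0,0,90),(180,70,255));c=comps(n,(170,255,200,282));print('nose',[(ctr(cv2.convexHull(x)),cv2.minEnclosingCircle(x),onz(ca,cv2.minEnclosingCircle(x)[0],18)) for x in c[:2]])
cv2.imwrite('pics/br.png',np.hstack([cv2.resize(a[180:250,270:350],None,fx=4.5,fy=4.5,interpolation=2),cv2.resize(b[165:235,270:350],None,fx=4.5,fy=4.5,interpolation=2)]))
E
```

```text
plate 140 ((235.57957458496094, 218.9757843017578), (61.3471794128418, 19.598474502563477), 1.5074357986450195) [[527.8 313.6]
 [598.4 312.4]
 [590.4  91.7]
 [519.7  94. ]] [559.06572642 202.92913378]
plate 155 ((236.0, 219.5), (19.0, 60.0), 90.0) [[592.5 309.3]
 [590.4  93.5]
 [521.8  94. ]
 [524.  308.8]] [557.15713434 201.40385221]
mat ((184.123291015625, 264.8287353515625), (37.219085693359375, 37.570213317871094), 69.44395446777344) [[436.8 492.4]
 [484.5 361.9]
 [354.6 312. ]
 [307.8 441.7]] [395.90491803 402.00760164]
handle [(array([236.43809524, 247.46666667]), array([456.66226379, 197.9236235 ,  96.        ]))]
handle side [(array([220.89308176, 237.43553459]), (210, 235, 25, 8)), (array([219.72072072, 253.21081081]), (215, 244, 11, 18))]
red 13 361.46153846153845 225.6153846153846 359 366 223 228
[ 530.37305706 -252.72886086   82.        ]
nose [(array([184.46602972, 268.08386412]), ((184.5, 268.28570556640625), 7.730565547943115), array([383.4000334 , 396.67423456,  18.        ]))]
```

View pics/br.png

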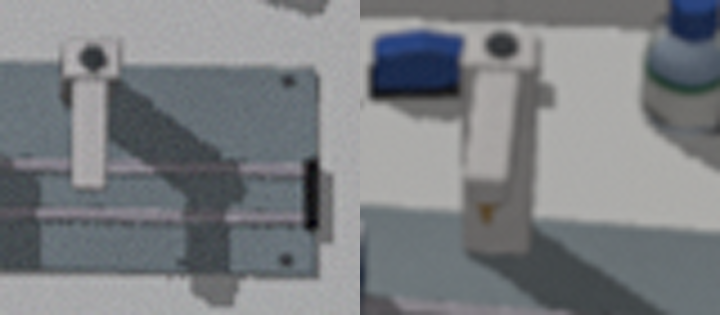

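step_arm(
  motion=[
    [[50,0,0,0,-7.1],[50,0,0,0,-7.1],[50,0,0,0,-7.1],[50,0,0,0,-7.1],[50,0,0,0,-7.1],[50,0,0,0,-7.1],[50,0,0,0,-7.1],[50,0,0,0,-7.1]],
  ],
)

```text
t: 0.97
tool_pos: [167.4, -653.8, 303.8]
orientation: [-3.141, -0.0, 1.248]
force: [-0.3, -0.0, 0.2]
width: 49.9
grip_force: 0.0
```

step_arm(
  motion=[
    [[50,0,0,0,-7.1],[50,0,0,0,-7.1],[50,0,0,0,-2.0],[50,30,15,0,0],[50,30,15,0,0],[50,30,15,0,0],[50,30,15,0,0],[50,30,15,0,0]],
  ],
)

```text
t: 1.63
tool_pos: [249.8, -506.0, 303.9]
orientation: [3.142, 0.0, 1.525]
force: [1.2, 0.1, -0.5]
width: 49.9
grip_force: 0.0
```

step_arm(
  motion=[
    [[50,30,15,0,0],[50,30,15,0,0],[50,30,15,0,0],[50,30,15,0,0],[50,30,15,0,0],[50,30,15,0,0],[50,30,15,0,0],[50,30,15,0,0]],
  ],
)

```text
t: 2.3
tool_pos: [380.7, -271.8, 304.2]
orientation: [3.141, 0.001, 1.525]
force: [-0.1, 0.7, 0.0]
width: 49.9
grip_force: 0.0
```

```bash
python3 - <<'E'
from m import *
a=cv2.imread('pics/top0.png');b=cv2.imread('pics/side0.png');ca,cb=manip.camera('top'),manip.camera('side')
g=cv2.cvtColor(a,cv2.COLOR_BGR2GRAY).astype(float)
S=[]
for u in (214.4,229.4,244.2,259.4):
    x0=int(round(u))-8;w=g[211:228,x0:x0+17];W=np.clip(170-w,0,60); W[w>150]=0
    yy,xx=np.mgrid[211:228,x0:x0+17];q=(np.hypot(0,0),);k=(abs(xx-u)<7)&(abs(yy-219.3)<7);W=W*k
    S.append(onz(ca,((xx*W).sum()/W.sum(),(yy*W).sum()/W.sum()),76)[:2])
S=np.array(S);print('sockets L->R',S.round(1),'mid',S.mean(0));d=S[0]-S[3];print('yaw rail',np.arctan2(d[1],d[0]),np.linalg.norm(d)/3)
H=cv2.cvtColor(b,cv2.COLOR_BGR2HSV)
n=cv2.inRange(H,(8,90,60),(30,255,255));c=comps(n,(288,203,308,222),1)
for x in c: p=tuple(x[x[:,0,1].argmax()][0]);print('needle',x[:,0].tolist(),p,onz(cb,p,126),onz(cb,ctr(x) if cv2.contourArea(x)>0 else p,129))
print(proj(cb,[S[:,0].mean(),5,126]))
# red pin from both views (cap top centre)
R=cv2.imread('pics/pins.png')
ut=(113/6-.42+345,61/6-.42+215);us=((447-360)/5-.4+385,55/5-.4+225)
print('red',two(ca,ut,cb,us),onz(ca,ut,86),onz(cb,us,86))
for nm,u in (('green',((115)/6-.42+345,271/6-.42+215)),('blue',(272/6-.42+345,250/6-.42+215)),('yellow',(289/6-.42+345,84/6-.42+215))): print(nm,onz(ca,u,86))
for nm,u in (('green',(470,270)),('blue',(669,259)),('yellow',(661,94))): print(nm,'side',onz(cb,((u[0]-360)/5-.4+385,u[1]/5-.4+225),86))
E
```

```text
sockets L->R [[561.2 282.6]
 [558.8 228.6]
 [557.4 174.8]
 [556.1 120.5]] mid [558.39515001 201.6092047 ]
yaw rail 1.539447860619057 54.0628561027546
needle [[297, 211], [297, 212], [298, 213], [298, 212], [298, 211]] (np.int32(298), np.int32(213)) [556.40048755  10.94895352 126.        ] [557.86626764  12.20267659 129.        ]
[300.36644482 212.531784  ]
red (array([ 532.68220405, -255.87092999,   86.64157748]), np.float64(1.4655971074651768)) [ 532.78813114 -255.26133441   86.        ] [ 533.22353344 -256.80978913   86.        ]
green [ 408.27114261 -252.5485641    86.        ]
blue [ 419.52394949 -346.40658059   86.        ]
yellow [ 517.92986503 -360.35588982   86.        ]
green side [ 406.4251391  -253.76372487   86.        ]
blue side [ 419.07565202 -347.68642581   86.        ]
yellow side [ 515.95301422 -361.06934954   86.        ]
```

step_arm(
  motion=[
    [[50,20,26,0,0],[50,0,0,40,0],[50,0,0,40,0],[50,0,0,40,0],[50,0,0,35,0],[50,0,0,21,0],[50,0,0,0,0],[50,0,0,0,0]],
  ],
)

```text
t: 3.07
tool_pos: [406.6, -254.6, 127.4]
orientation: [-3.14, -0.001, 1.525]
force: [0.8, -0.4, 0.5]
width: 50.4
grip_force: 0.0
```

step_arm(
  motion=[
    [[0,0,0,0,0],[0,0,0,0,0],[0,0,0,0,0],[0,0,0,0,0],[0,0,0,0,0],[0,0,0,0,0]],
  ],
)

```text
t: 3.57
tool_pos: [408.1, -255.2, 129.8]
orientation: [3.139, 0.002, 1.524]
force: [-1.6, -0.2, 7.0]
width: 23.9
grip_force: 58.6
```

step_arm(
  motion=[
    [[0,0,0,-20,0],[0,0,0,-41,0],[0,0,0,-41,0],[0,0,0,-41,0],[0,0,0,-41,0],[0,20,5,-21,0],[0,37,9,0,0],[0,37,9,0,0]],
  ],
)

```text
t: 4.23
tool_pos: [434.9, -161.7, 335.8]
orientation: [3.136, 0.003, 1.521]
force: [1.1, 1.1, -2.0]
width: 24.1
grip_force: 59.2
```

step_arm(
  motion=[
    [[0,37,9,0,0],[0,37,9,0,0],[0,37,9,0,0],[0,37,9,0,0],[0,37,9,0,0],[0,37,9,0,0],[0,37,9,0,0],[0,37,9,0,0]],
  ],
)

```text
t: 4.9
tool_pos: [520.0, 132.3, 333.9]
orientation: [3.14, 0.001, 1.524]
force: [1.0, -0.5, -1.9]
width: 24.8
grip_force: 59.2
```

step_arm(
  motion=[
    [[0,37,9,0,0],[0,37,9,0,0],[0,37,9,0,0],[0,30,7,0,0],[0,11,0,0,0],[0,0,0,0,0],[0,0,0,0,0],[0,0,0,0,0]],
  ],
)

```text
t: 5.57
tool_pos: [561.0, 279.1, 333.0]
orientation: [3.141, 0.002, 1.523]
force: [0.4, -0.2, -1.1]
width: 24.1
grip_force: 59.2
```

```bash
python3 - <<'E'
from m import *
a,b=shot('top'),shot('side');o=manip.get_obs();print(o['tool_pos'],o['orientation'],o['joint_positions'].round(2),o['width'])
p=proj(b,o['tool_pos']);print(p,proj(a,o['tool_pos']))
cv2.imwrite('pics/hold.png',np.hstack([cv2.resize(a['image'][180:300,150:290],(400,343),interpolation=2),cv2.resize(b['image'][120:270,140:315],(400,343),interpolation=2)]))
E
```

```text
[561.25081103 278.84376854 333.1137054 ] [3.14094779e+00 1.44075721e-03 1.52220182e+00] [-0.01  0.48 -0.76  1.6   0.35  1.2  -0.89] 24.15768201182572
[179.13060114 144.85182155] [201.2721858  211.43960188]
```

View pics/hold.png

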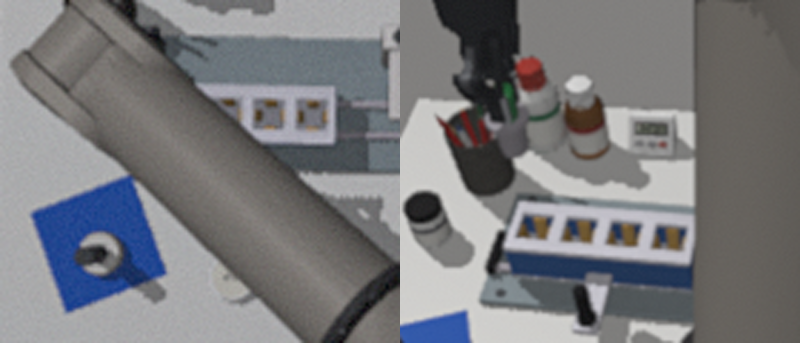

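```bash
python3 - <<'E'
from m import *
b=shot('side')
for z in (252,225,205): print(z,proj(b,[561.2,278.9,z]),proj(b,[561.2,282.9,z]))
cv2.imwrite('pics/h2.png',cv2.resize(b['image'][130:200,150:230],None,fx=7,fy=7,interpolation=2))
E
```

```text
252 [186.31880416 171.22592109] [184.68231121 171.15104063]
225 [188.52785751 179.27887564] [186.92420433 179.20275162]
205 [190.10752604 185.03348348] [188.52738423 184.95655545]
```

View pics/h2.png

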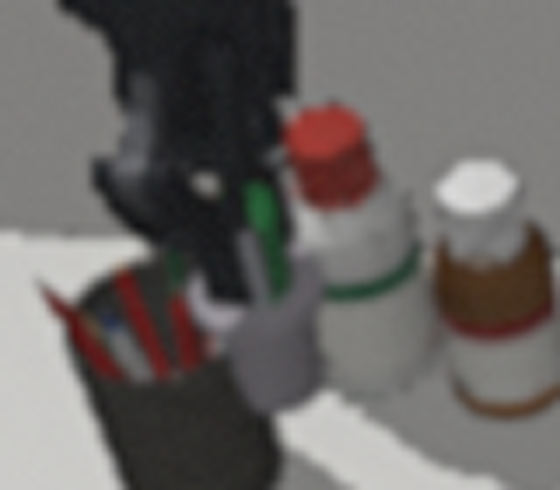

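step_arm(
  motion=[
    [[0,2,0,20,0],[0,0,0,30,0],[0,0,0,30,0],[0,0,0,25,0],[0,0,0,15,0],[0,0,0,12,0],[0,0,0,8,0],[0,0,0,4,0]],
  ],
)

```text
t: 6.38
tool_pos: [561.3, 282.2, 188.6]
orientation: [-3.142, 0.001, 1.524]
force: [-1.8, -2.5, 0.9]
width: 24.3
grip_force: 59.3
```

step_arm(
  motion=[
    [[0,0,0,3,0],[0,0,0,2,0],[0,0,0,2,0],[0,0,0,0,0]],
  ],
)

```text
t: 6.72
tool_pos: [561.0, 282.8, 182.4]
orientation: [3.141, 0.0, 1.525]
force: [-1.5, -3.5, 1.4]
width: 24.5
grip_force: 59.6
```

step_arm(
  motion=[
    [[0,-1,0,2,0],[0,0,0,1,0],[0,0,0,0,0],[50,0,0,0,0],[50,0,0,0,0],[50,0,0,0,0],[50,0,0,-20,0],[50,0,0,-40,0]],
  ],
)

```text
t: 7.38
tool_pos: [559.2, 280.7, 235.0]
orientation: [-3.134, 0.004, 1.525]
force: [0.6, 0.3, -0.1]
width: 50.3
grip_force: 0.0
```

step_arm(
  motion=[
    [[50,0,0,-40,0],[50,0,0,-40,0],[50,-38,-9,-10,0],[50,-38,-9,0,0],[50,-38,-9,0,0],[50,-38,-9,0,0],[50,-38,-9,0,0],[50,-38,-9,0,0]],
  ],
)

```text
t: 8.05
tool_pos: [496.1, 55.5, 329.2]
orientation: [3.14, -0.0, 1.525]
force: [0.6, -0.9, 0.3]
width: 50.2
grip_force: 0.0
```

step_arm(
  motion=[
    [[50,-38,-9,0,0],[50,-38,-9,0,0],[50,-38,-9,0,0],[50,-38,-9,0,0],[50,-38,-9,0,0],[50,-38,-9,0,0],[50,0,0,0,0],[50,0,0,0,0]],
  ],
)

```text
t: 8.72
tool_pos: [431.7, -170.6, 329.0]
orientation: [3.141, 0.0, 1.52]
force: [0.7, 1.5, -0.3]
width: 50.0
grip_force: 0.0
```

```bash
python3 - <<'E'
from m import *
a,b=shot('top'),shot('side');o=manip.get_obs();print(o['tool_pos'],o['orientation'])
A,B=[cv2.cvtColor(c['image'],cv2.COLOR_BGR2HSV) for c in (a,b)]
m=cv2.inRange(A,(50,100,50),(85,255,255));c=comps(m,(195,195,285,240),5)
print([(ctr(x),cv2.boundingRect(x),onz(a,ctr(x),135)) for x in c])
for i in range(2): cv2.imwrite
cv2.imwrite('pics/g.png',np.hstack([cv2.resize(a['image'][190:280,150:280],(433,300),interpolation=2),cv2.resize(b['image'][170:275,165:285],(343,300),interpolation=2)]))
E
```

```text
[ 432.69213469 -167.64205529  329.16580341] [ 3.14038369e+00 -2.83592590e-04  1.52585628e+00]
[(array([211.58469945, 217.82513661]), (208, 215, 8, 7), array([558.92937409, 279.70808956, 135.        ]))]
```

View pics/g.png

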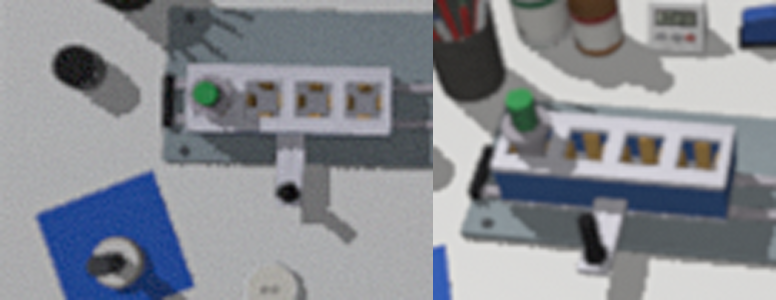

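step_arm(
  motion=[
    [[50,-36,-1,0,0],[50,-36,-1,0,0],[50,-36,-1,0,0],[50,-36,-1,0,0],[50,-36,-1,20,0],[50,0,0,40,0],[50,0,0,40,0],[50,0,0,0,0]],
  ],
)

```text
t: 9.48
tool_pos: [416.5, -344.9, 222.2]
orientation: [-3.133, -0.008, 1.527]
force: [-2.2, 1.1, -0.3]
width: 50.3
grip_force: 0.0
```

step_arm(
  motion=[
    [[50,0,0,40,0],[50,0,0,35,0],[50,0,0,15,0],[50,0,0,8,0],[50,0,0,2,0],[50,0,0,0,0],[50,0,0,0,0]],
  ],
)

```text
t: 10.07
tool_pos: [420.3, -348.3, 130.9]
orientation: [3.139, 0.002, 1.526]
force: [-0.1, -0.6, 0.2]
width: 50.4
grip_force: 0.0
```

step_arm(
  motion=[
    [[0,0,0,0,0],[0,0,0,0,0],[0,0,0,0,0],[0,0,0,0,0],[0,0,0,0,0],[0,0,0,-20,0],[0,0,0,-40,0],[0,0,0,-40,0]],
  ],
)

```text
t: 10.73
tool_pos: [417.8, -347.4, 229.3]
orientation: [-3.139, -0.002, 1.525]
force: [0.2, -0.4, -1.5]
width: 24.2
grip_force: 59.3
```

step_arm(
  motion=[
    [[0,0,0,-40,0],[0,0,0,-40,0],[0,0,0,-20,0],[0,36,7,0,0],[0,36,7,0,0],[0,36,7,0,0],[0,36,7,0,0],[0,36,7,0,0]],
  ],
)

```text
t: 11.4
tool_pos: [461.8, -168.2, 329.4]
orientation: [3.141, 0.001, 1.524]
force: [1.5, -0.2, -2.0]
width: 24.5
grip_force: 59.4
```

step_arm(
  motion=[
    [[0,36,7,0,0],[0,36,7,0,0],[0,36,7,0,0],[0,36,7,0,0],[0,36,7,0,0],[0,36,7,0,0],[0,36,7,0,0],[0,36,7,0,0]],
  ],
)

```text
t: 12.07
tool_pos: [531.1, 116.7, 329.3]
orientation: [3.141, 0.001, 1.524]
force: [-0.3, -1.1, -2.2]
width: 24.1
grip_force: 59.4
```

step_arm(
  motion=[
    [[0,36,7,0,0],[0,36,7,0,0],[0,20,7,0,0],[0,0,0,0,0],[0,0,0,0,0],[0,0,0,0,0],[0,0,0,0,0]],
  ],
)

```text
t: 12.65
tool_pos: [556.4, 204.4, 328.8]
orientation: [-3.142, 0.001, 1.523]
force: [-0.6, -0.2, -1.8]
width: 24.5
grip_force: 59.4
```

step_arm(
  motion=[
    [[0,22,2,0,0],[0,0,0,30,0],[0,0,0,35,0],[0,0,0,30,0],[0,0,0,20,0],[0,0,0,15,0],[0,0,0,7,0],[0,0,0,3,0]],
  ],
)

```text
t: 13.32
tool_pos: [559.2, 227.2, 188.2]
orientation: [-3.14, 0.0, 1.524]
force: [-2.5, 0.9, 0.4]
width: 24.4
grip_force: 59.6
```

step_arm(
  motion=[
    [[0,0,0,3,0],[0,0,0,2,0],[0,0,0,2,0],[0,0,0,0,0],[0,0,0,0,0]],
  ],
)

```text
t: 13.73
tool_pos: [559.3, 227.9, 182.2]
orientation: [-3.142, 0.0, 1.525]
force: [-3.4, -0.8, 0.5]
width: 24.5
grip_force: 59.5
```

step_arm(
  motion=[
    [[50,0,0,0,0],[50,0,0,0,0],[50,0,0,0,0],[50,0,0,-20,0],[50,0,0,-40,0],[50,0,0,-40,0],[50,0,0,-40,0],[50,-36,-1,-7,0]],
  ],
)

```text
t: 14.4
tool_pos: [557.9, 201.2, 337.4]
orientation: [3.13, -0.011, 1.535]
force: [1.0, 0.3, 1.2]
width: 49.5
grip_force: 0.0
```

step_arm(
  motion=[
    [[50,-37,-1,0,0],[50,-37,-1,0,0],[50,-37,-1,0,0],[50,-37,-1,0,0],[50,-37,-1,0,0],[50,-37,-1,0,0],[50,-37,-1,0,0],[50,-37,-1,0,0]],
  ],
)

```text
t: 15.07
tool_pos: [535.1, -105.2, 329.6]
orientation: [3.14, 0.001, 1.525]
force: [0.5, 0.6, 0.3]
width: 50.2
grip_force: 0.0
```

step_arm(
  motion=[
    [[50,-37,-1,0,0],[50,-37,-1,0,0],[50,-37,-1,0,0],[50,-37,-1,0,0],[50,-37,-1,0,0],[50,-37,-1,0,0],[50,-37,0,0,0],[50,0,0,0,0]],
  ],
)

```text
t: 15.73
tool_pos: [514.5, -371.6, 328.4]
orientation: [-3.141, 0.005, 1.513]
force: [-1.0, -0.9, -0.5]
width: 50.2
grip_force: 0.0
```

step_arm(
  motion=[
    [[50,0,0,0,0],[50,0,0,0,0],[50,0,0,0,0]],
  ],
)

```text
t: 15.98
tool_pos: [518.0, -360.0, 329.2]
orientation: [3.141, -0.0, 1.527]
force: [0.3, -0.0, 0.1]
width: 50.1
grip_force: 0.0
```

step_arm(
  motion=[
    [[50,-1,-1,30,0],[50,0,0,40,0],[50,0,0,40,0],[50,0,0,40,0],[50,0,0,30,0],[50,0,0,15,0],[50,0,0,5,0],[50,0,0,0,0]],
  ],
)

```text
t: 16.65
tool_pos: [516.8, -361.6, 128.8]
orientation: [-3.141, -0.001, 1.526]
force: [0.8, 0.3, -0.0]
width: 50.1
grip_force: 0.0
```

step_arm(
  motion=[
    [[50,0,0,0,0],[0,0,0,0,0],[0,0,0,0,0],[0,0,0,0,0],[0,0,0,0,0],[0,0,0,0,0],[0,0,0,0,0]],
  ],
)

```text
t: 17.23
tool_pos: [517.4, -363.2, 131.2]
orientation: [3.138, 0.002, 1.525]
force: [-0.7, 0.4, 6.3]
width: 24.7
grip_force: 58.5
```

step_arm(
  motion=[
    [[0,0,0,-20,0],[0,0,0,-40,0],[0,0,0,-40,0],[0,0,0,-40,0],[0,0,0,-40,0],[0,0,0,-20,0],[0,37,1,0,0],[0,37,1,0,0]],
  ],
)

```text
t: 17.9
tool_pos: [521.6, -290.7, 331.5]
orientation: [3.138, 0.003, 1.519]
force: [0.0, 0.7, -1.9]
width: 24.4
grip_force: 59.4
```

step_arm(
  motion=[
    [[0,37,1,0,0],[0,37,1,0,0],[0,37,1,0,0],[0,37,1,0,0],[0,37,1,0,0],[0,37,1,0,0],[0,37,1,0,0],[0,37,1,0,0]],
  ],
)

```text
t: 18.57
tool_pos: [542.9, 8.2, 329.8]
orientation: [3.14, 0.001, 1.525]
force: [0.2, -0.2, -1.8]
width: 25.0
grip_force: 59.4
```

step_arm(
  motion=[
    [[0,37,1,0,0],[0,37,1,0,0],[0,37,1,0,0],[0,37,1,0,0],[0,17,1,0,0],[0,0,0,0,0],[0,0,0,0,0],[0,0,0,0,0]],
  ],
)

```text
t: 19.23
tool_pos: [555.9, 169.9, 329.0]
orientation: [3.141, 0.001, 1.524]
force: [0.7, 0.2, -2.6]
width: 24.5
grip_force: 59.4
```

step_arm(
  motion=[
    [[0,0,0,0,0],[0,0,0,0,0]],
  ],
)

```text
t: 19.4
tool_pos: [556.1, 169.4, 328.9]
orientation: [3.141, 0.001, 1.522]
force: [0.1, 0.8, -1.4]
width: 24.2
grip_force: 59.4
```

step_arm(
  motion=[
    [[0,2,0.5,0,0],[0,0,0,30,0],[0,0,0,35,0],[0,0,0,30,0],[0,0,0,20,0],[0,0,0,15,0],[0,0,0,7,0],[0,0,0,2,0]],
  ],
)

```text
t: 20.07
tool_pos: [556.1, 172.5, 188.7]
orientation: [-3.14, 0.001, 1.524]
force: [-0.1, -0.6, -1.5]
width: 24.2
grip_force: 59.4
```

step_arm(
  motion=[
    [[0,0,0,2,0],[0,0,0,2,0],[0,0,0,2,0],[0,0,0,0,0],[0,0,0,0,0]],
  ],
)

```text
t: 20.48
tool_pos: [556.6, 172.8, 184.4]
orientation: [3.141, 0.0, 1.525]
force: [-2.1, -2.9, 1.1]
width: 24.3
grip_force: 59.7
```

step_arm(
  motion=[
    [[0,0,0,1,0],[50,0,0,0,0],[50,0,0,0,0],[50,0,0,0,0],[50,0,0,-20,0],[50,0,0,-40,0],[50,0,0,-40,0],[50,0,0,-40,0]],
  ],
)

```text
t: 21.15
tool_pos: [556.2, 173.6, 324.5]
orientation: [-3.141, -0.001, 1.526]
force: [1.0, -0.7, 0.6]
width: 49.9
grip_force: 0.0
```

step_arm(
  motion=[
    [[50,-36,0,-5,0],[50,-36,0,0,0],[50,-36,0,0,0],[50,-36,0,0,0],[50,-36,-1,0,0],[50,-36,-1,0,0],[50,-36,-1,0,0],[50,-36,-1,0,0]],
  ],
)

```text
t: 21.82
tool_pos: [539.1, -115.8, 328.3]
orientation: [3.14, 0.0, 1.525]
force: [1.0, -0.2, 0.2]
width: 49.8
grip_force: 0.0
```

step_arm(
  motion=[
    [[50,-36,0,0,0],[50,-36,0,0,0],[50,-36,0,0,0],[50,-33,0,0,0],[50,0,0,0,0],[50,0,0,0,0],[50,0,0,0,0]],
  ],
)

```text
t: 22.4
tool_pos: [533.1, -254.5, 328.0]
orientation: [3.141, -0.001, 1.525]
force: [0.7, 1.2, -0.4]
width: 49.6
grip_force: 0.0
```

step_arm(
  motion=[
    [[50,0,0,0,0],[50,0,0,0,0]],
  ],
)

```text
t: 22.57
tool_pos: [533.2, -253.5, 328.2]
orientation: [3.141, -0.0, 1.528]
force: [0.1, -1.4, -0.4]
width: 49.8
grip_force: 0.0
```

step_arm(
  motion=[
    [[50,-2,0,30,0],[50,0,0,40,0],[50,0,0,40,0],[50,0,0,40,0],[50,0,0,28,0],[50,0,0,15,0],[50,0,0,4,0],[50,0,0,0,0]],
  ],
)

```text
t: 23.23
tool_pos: [532.5, -256.1, 130.1]
orientation: [-3.14, -0.001, 1.527]
force: [1.6, 0.7, 1.1]
width: 49.6
grip_force: 0.0
```

step_arm(
  motion=[
    [[50,0,0,0,0],[0,0,0,0,0],[0,0,0,0,0],[0,0,0,0,0],[0,0,0,0,0],[0,0,0,0,0],[0,0,0,0,0]],
  ],
)

```text
t: 23.82
tool_pos: [533.3, -257.6, 132.8]
orientation: [3.139, 0.001, 1.525]
force: [-1.3, -0.0, 6.0]
width: 24.3
grip_force: 58.5
```

step_arm(
  motion=[
    [[0,0,0,-20,0],[0,0,0,-40,0],[0,0,0,-40,0],[0,0,0,-40,0],[0,0,0,-40,0],[0,0,0,-20,0],[0,37,1,0,0],[0,37,1,0,0]],
  ],
)

```text
t: 24.48
tool_pos: [538.3, -185.2, 333.5]
orientation: [3.137, 0.003, 1.519]
force: [1.4, 1.2, -2.1]
width: 24.0
grip_force: 59.5
```

step_arm(
  motion=[
    [[0,37,1,0,0],[0,37,1,0,0],[0,37,1,0,0],[0,37,0,0,0],[0,37,0,0,0],[0,37,0,0,0],[0,37,0,0,0],[0,37,0,0,0]],
  ],
)

```text
t: 25.15
tool_pos: [554.2, 113.8, 331.8]
orientation: [3.14, 0.001, 1.525]
force: [1.8, 0.1, -1.2]
width: 23.9
grip_force: 59.5
```

step_arm(
  motion=[
    [[0,6,0,0,0],[0,0,0,0,0],[0,0,0,0,0],[0,0,0,0,0],[0,0,0,0,0]],
  ],
)

```text
t: 25.57
tool_pos: [555.1, 116.1, 330.9]
orientation: [3.141, 0.001, 1.522]
force: [-0.0, 0.0, -2.1]
width: 24.1
grip_force: 59.4
```

step_arm(
  motion=[
    [[0,2,0,0,0],[0,0,0,30,0],[0,0,0,35,0],[0,0,0,30,0],[0,0,0,20,0],[0,0,0,15,0],[0,0,0,7,0],[0,0,0,2,0]],
  ],
)

```text
t: 26.23
tool_pos: [555.1, 119.2, 191.1]
orientation: [-3.141, 0.001, 1.524]
force: [0.1, -1.8, -0.2]
width: 24.4
grip_force: 59.5
```

step_arm(
  motion=[
    [[0,0,0,2,0],[0,0,0,2,0],[0,0,0,2,0],[0,0,0,0,0],[0,0,0,0,0]],
  ],
)

```text
t: 26.65
tool_pos: [555.4, 119.7, 186.4]
orientation: [3.141, 0.001, 1.524]
force: [0.3, -3.4, -0.2]
width: 23.7
grip_force: 59.5
```

step_arm(
  motion=[
    [[0,0,0,2,0],[50,0,0,0,0],[50,0,0,0,0],[50,0,0,0,0],[50,0,0,-20,0],[50,0,0,-40,0],[50,0,0,-40,0],[50,0,0,-40,0]],
  ],
)

```text
t: 27.32
tool_pos: [554.4, 120.8, 325.4]
orientation: [-3.141, -0.001, 1.526]
force: [1.5, 0.3, -0.5]
width: 50.2
grip_force: 0.0
```

step_arm(
  motion=[
    [[50,-36,-14,-5,0],[50,-36,-14,0,0],[50,-36,-14,0,0],[50,-36,-14,0,0],[50,-36,-14,0,0],[50,-36,-14,0,0],[50,-36,-14,0,0],[50,0,0,0,0]],
  ],
)

```text
t: 27.98
tool_pos: [442.3, -134.1, 328.4]
orientation: [-3.139, 0.003, 1.515]
force: [-0.4, -0.6, -0.5]
width: 50.1
grip_force: 0.0
```

```bash
cat > look.py <<'E'
from m import *
rg={'red':((0,8),(172,180)),'green':((50,85),),'blue':((105,125),),'yellow':((20,35),)}
def caps(a,z=135,box=(195,195,300,233)):
    H=cv2.cvtColor(a['image'],cv2.COLOR_BGR2HSV)
    for k,r in rg.items():
        m=0
        for lo,hi in r: m=m|cv2.inRange(H,(lo,90,60),(hi,255,255))
        c=comps(m,box,3)
        if c: h=cv2.convexHull(c[0]);print(k,ctr(h).round(1),cv2.boundingRect(h),onz(a,ctr(h),z).round(1))
def drift(a,b):
    H=cv2.cvtColor(a['image'],cv2.COLOR_BGR2HSV)
    n=cv2.inRange(H,(0,0,90),(180,70,255));c=comps(n,(165,245,205,290))
    for x in c[:2]: q=cv2.minEnclosingCircle(x);print('nose',q,onz(a,q[0],18).round(1))
    g=cv2.cvtColor(b['image'],cv2.COLOR_BGR2GRAY);c=comps((g<75).astype(np.uint8)*255,(110,240,175,310),10)
    for x in c[:2]:
        q=x.reshape(-1,2);print('handle side',cv2.boundingRect(x));t=q[q[:,1].argmin()];print(onz(b,t+[0,2.0],110).round(1))
E
python3 - <<'E'
from look import *
a,b=shot('top'),shot('side');o=manip.get_obs();print(o['tool_pos'])
caps(a);drift(a,b)
cv2.imwrite('pics/all.png',np.hstack([cv2.resize(a['image'][190:285,150:280],(410,300),interpolation=2),cv2.resize(b['image'][170:315,105:285],(372,300),interpolation=2)]))
E
```

```text
[ 445.00123058 -128.21635982  328.97939403]
green [211.4 217.8] (208, 215, 8, 7) [559.  280.3 135. ]
blue [226.7 218.1] (223, 215, 8, 7) [557.6 227.5 135. ]
yellow [242.5 218.4] (239, 215, 8, 8) [555.9 173.1 135. ]
nose ((184.5, 278.5), 22.1473331451416) [346.2 396.2  18. ]
nose ((184.5, 268.28570556640625), 7.730565547943115) [383.4 396.7  18. ]
handle side (129, 264, 18, 22)
[378.5 384.3 110. ]
handle side (140, 283, 26, 21)
[332.1 321.3 110. ]
```

View pics/all.png

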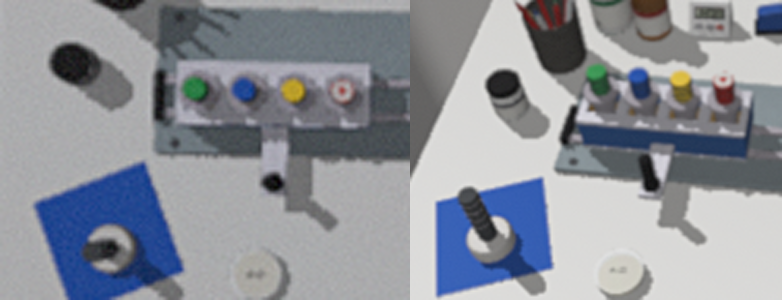

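```bash
python3 - <<'E'
from look import *
a,b=shot('top'),shot('side')
print(onz(b,(134,265.3),110),onz(b,(141.0,285.5),22),onz(a,(179.0,269.0),108))
g=cv2.cvtColor(a['image'],cv2.COLOR_BGR2HSV)[258:280,172:198]
m=cv2.cvtColor(a['image'],cv2.COLOR_BGR2GRAY)[258:280,172:198];print(m)
E
```

```text
[379.99801006 389.76326876 110.        ] [376.1447316  397.30456022  22.        ] [384.33334721 395.54344337 108.        ]
[[ 65  69  66  69  67  70  65  71  71  68  70  68  70  70  67  71  62  73
   71  71  62  71  69  64  66  68]
 [ 70  61  72  63  70  67  64  66  62  68  65  60  67  67  68  64  65  69
   65  65  68  70  71  62  65  67]
 [ 68  59  71  71  64  77  66  64  63  67  63  68  71  73  69  62  63  63
   64  63  73  70  68  71  65  72]
 [ 71  66  69  68  69  63  69  68  69  81 107 120 130 122 115  99  77  73
   67  67  70  63  69  69  70  70]
 [ 65  74  69  69  69  66  61  75 110 137 156 158 160 161 157 148 125  88
   67  62  70  69  68  71  67  67]
 [ 72  69  71  67  64  62  71 104 145 168 168 172 169 169 168 169 162 121
   76  68  65  68  66  68  72  73]
 [ 69  71  69  67  62  69 108 148 167 171 172 167 169 168 169 169 169 158
  114  71  55  52  64  71  66  64]
 [ 69  68  68  65  69  79 139 166 158 147 136 131 124 124 142 164 170 169
  141  94  56  52  61  63  71  71]
 [ 63  66  69  67  70  70 104 115 105  93  76  72  59  68  89 150 171 171
  167 117  74  55  48  64  71  
[... 721 characters left out ...]
12 106  99
   79  57  48  42  45  55  52  49]
 [ 71  69  72  64  70  70  71  94 131 158 169 172 172 172 156 124 100  74
   56  49  47  55  47  50  48  45]
 [ 66  61  65  73  62  67  62  68  83 113 120 140 139 139 134  97  72  55
   45  43  46  46  48  52  43  48]
 [ 71  69  68  62  68  69  68  68  65  63  74  85  85  77  72  54  45  44
   47  48  48  47  48  40  49  44]
 [ 68  71  71  67  67  72  66  66  69  68  64  66  63  51  49  52  46  45
   42  59  64  55  41  49  45  47]
 [ 63  68  66  68  72  61  66  66  68  65  65  71  69  63  59  61  58  65
   53  73  68  58  46  43  44  44]
 [ 69  68  59  70  70  64  72  64  67  72  66  67  67  71  64  68  67  68
   65  65  65  72  59  49  45  51]]
```

step_arm(
  motion=[
    [[60,37,-6,0,0],[60,37,-6,0,0],[60,37,-6,0,0],[60,37,-6,0,0],[60,37,-6,0,0],[60,37,-6,0,0],[60,37,-6,0,0],[60,37,-6,0,0]],
  ],
)

```text
t: 28.85
tool_pos: [410.0, 174.5, 329.3]
orientation: [3.141, -0.001, 1.528]
force: [0.4, 0.6, 0.2]
width: 59.8
grip_force: 0.0
```

step_arm(
  motion=[
    [[60,37,-6,0,0],[60,37,-6,0,0],[60,37,-6,0,0],[60,37,-6,0,0],[60,37,-6,0,0],[60,37,-6,0,0],[60,0,0,0,0],[60,0,0,0,0]],
  ],
)

```text
t: 29.52
tool_pos: [382.3, 398.3, 329.0]
orientation: [-3.14, -0.002, 1.533]
force: [-0.2, -0.2, 0.9]
width: 60.3
grip_force: 0.0
```

step_arm(
  motion=[
    [[60,0,0,0,0],[60,0,0,0,0],[60,0,0,0,0]],
  ],
)

```text
t: 29.77
tool_pos: [385.9, 393.1, 328.8]
orientation: [3.141, 0.001, 1.523]
force: [-0.1, -1.3, -0.4]
width: 59.7
grip_force: 0.0
```

step_arm(
  motion=[
    [[60,3,-2,30,0],[60,0,0,40,0],[60,0,0,40,0],[60,0,0,40,0],[60,0,0,28,0],[60,0,0,12,0],[60,0,0,4,0],[60,0,0,0,0]],
  ],
)

```text
t: 30.43
tool_pos: [384.0, 397.1, 135.2]
orientation: [-3.141, 0.0, 1.524]
force: [0.6, 0.3, -0.9]
width: 59.4
grip_force: 0.0
```

step_arm(
  motion=[
    [[60,0,0,0,0],[0,0,0,0,0],[0,0,0,0,0],[0,0,0,0,0],[0,0,0,0,0],[0,0,0,0,0],[0,0,0,0,0]],
  ],
)

```text
t: 31.02
tool_pos: [383.8, 397.9, 136.2]
orientation: [3.14, -0.001, 1.525]
force: [-1.1, -0.6, 7.4]
width: 22.9
grip_force: 58.3
```

step_arm(
  motion=[
    [[0,0,0,-20,0],[0,0,0,-40,0],[0,0,0,-40,0],[0,0,0,-40,0],[0,0,0,-34,0],[0,-18,30,0,0],[0,-18,30,0,0],[0,-18,30,0,0]],
  ],
)

```text
t: 31.68
tool_pos: [471.6, 338.6, 310.0]
orientation: [3.14, -0.0, 1.527]
force: [0.7, -0.3, -2.4]
width: 22.4
grip_force: 59.5
```

step_arm(
  motion=[
    [[0,-18,30,0,0],[0,-18,30,0,0],[0,-17,30,0,0],[0,0,0,0,0],[0,0,0,0,0],[0,0,0,0,0],[0,0,0,0,0]],
  ],
)

```text
t: 32.27
tool_pos: [557.1, 283.2, 309.0]
orientation: [-3.141, -0.0, 1.527]
force: [0.4, -0.0, -1.8]
width: 22.4
grip_force: 59.4
```

step_arm(
  motion=[
    [[0,-1,2,20,0],[0,0,0,12,0],[0,0,0,4,0],[0,0,0,3,0],[0,0,0,3,0],[0,0,0,3,0],[0,0,0,3,0],[0,0,0,3,0]],
  ],
)

```text
t: 32.93
tool_pos: [560.3, 281.6, 259.0]
orientation: [3.141, -0.001, 1.525]
force: [-2.4, -0.0, 6.9]
width: 22.6
grip_force: 60.6
```

step_arm(
  motion=[
    [[0,0,0,3,0],[0,0,0,3,0]],
  ],
)

```text
t: 33.1
tool_pos: [560.1, 281.8, 253.2]
orientation: [3.141, -0.001, 1.525]
force: [-4.5, -2.3, 14.7]
width: 22.5
grip_force: 61.8
```

step_arm(
  motion=[
    [[0,0,0,3,0],[0,0,0,2,0],[0,0,0,2,0]],
  ],
)

```text
t: 33.35
tool_pos: [560.1, 285.8, 252.7]
orientation: [3.137, -0.006, 1.526]
force: [-15.0, -3.9, 54.4]
width: 22.7
grip_force: 66.3
```

step_arm(
  motion=[
    [[0,0,0,3,0],[0,0,0,0,0]],
  ],
)

```text
t: 33.52
tool_pos: [560.0, 288.5, 252.6]
orientation: [3.134, -0.01, 1.528]
force: [-16.5, -2.5, 54.2]
width: 22.9
grip_force: 67.2
```

step_arm(
  motion=[
    [[0,0,0,-10,0],[0,0,0,-10,0],[0,0,0,-25,0],[0,0,0,-10,0],[0,-27,0,0,0],[0,-27,0,0,0],[0,0,0,0,0],[0,0,0,0,0]],
  ],
)

```text
t: 34.18
tool_pos: [558.6, 224.6, 296.1]
orientation: [-3.141, 0.002, 1.521]
force: [-0.1, -0.3, -2.0]
width: 22.5
grip_force: 59.7
```

```bash
python3 - <<'E'
from look import *
a,b=shot('top'),shot('side');o=manip.get_obs();print(o['tool_pos'],o['orientation'],o['force'],o['width'])
caps(a,117)
cv2.imwrite('pics/tap1.png',cv2.resize(b['image'][130:255,150:300],None,fx=4,fy=4,interpolation=2))
E
```

```text
[557.84969697 227.42480616 296.65683209] [-3.14136101e+00 -6.00968891e-04  1.52475533e+00] [-1.39945596 -0.13474452 -1.97012575] 22.83638458052281
```

View pics/tap1.png

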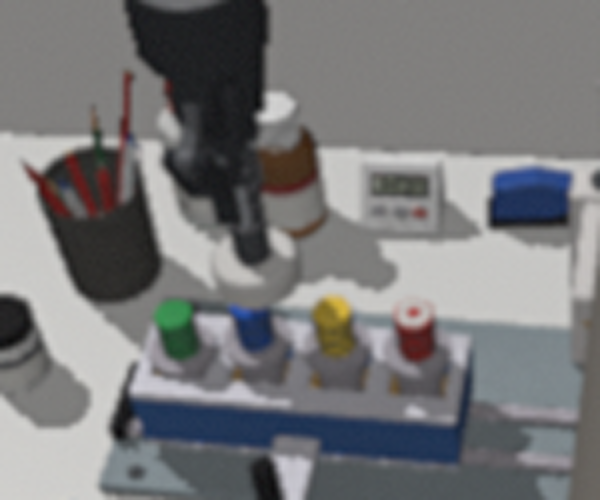

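step_arm(
  motion=[
    [[0,0,0.5,15,0],[0,0,0,6,0],[0,0,0,4,0],[0,0,0,4,0],[0,0,0,3,0],[0,0,0,3,0],[0,0,0,3,0],[0,0,0,3,0]],
  ],
)

```text
t: 34.95
tool_pos: [558.4, 227.6, 256.6]
orientation: [3.141, -0.001, 1.525]
force: [-3.3, 0.4, 7.3]
width: 22.9
grip_force: 60.6
```

step_arm(
  motion=[
    [[0,0,0,3,0],[0,0,0,2,0],[0,0,0,1,0],[0,0,0,1,0]],
  ],
)

```text
t: 35.28
tool_pos: [558.6, 229.0, 252.9]
orientation: [3.139, -0.002, 1.525]
force: [-9.0, -4.0, 33.1]
width: 22.8
grip_force: 63.6
```

step_arm(
  motion=[
    [[0,0,0,-8,0],[0,0,0,-12,0],[0,0,0,-20,0],[0,0,0,-8,0],[0,-27,0,0,0],[0,-27,0,0,0],[0,0,0,0,0],[0,0,0,0,0]],
  ],
)

```text
t: 35.95
tool_pos: [556.4, 170.7, 296.5]
orientation: [-3.141, 0.001, 1.521]
force: [-0.2, 0.7, -2.9]
width: 22.8
grip_force: 59.7
```

step_arm(
  motion=[
    [[0,0,0,15,0],[0,0,0,6,0],[0,0,0,4,0],[0,0,0,4,0],[0,0,0,3,0],[0,0,0,3,0],[0,0,0,3,0],[0,0,0,3,0]],
  ],
)

```text
t: 36.62
tool_pos: [556.2, 173.8, 256.7]
orientation: [3.14, -0.001, 1.525]
force: [-2.8, -0.7, 6.8]
width: 22.7
grip_force: 60.6
```

step_arm(
  motion=[
    [[0,0,0,3,0],[0,0,0,2,0],[0,0,0,1,0],[0,0,0,1,0]],
  ],
)

```text
t: 36.95
tool_pos: [556.4, 174.8, 252.9]
orientation: [3.139, -0.001, 1.525]
force: [-10.4, -3.4, 34.3]
width: 22.9
grip_force: 63.9
```

step_arm(
  motion=[
    [[0,0,0,-8,0],[0,0,0,-12,0],[0,0,0,-20,0],[0,0,0,-8,0],[0,-27,0,0,0],[0,-27,0,0,0],[0,0,0,0,0],[0,0,0,0,0]],
  ],
)

```text
t: 37.62
tool_pos: [553.7, 116.8, 296.5]
orientation: [-3.141, 0.001, 1.521]
force: [0.5, 0.5, -2.3]
width: 22.8
grip_force: 59.7
```

step_arm(
  motion=[
    [[0,0,0,15,0],[0,0,0,6,0],[0,0,0,4,0],[0,0,0,4,0],[0,0,0,3,0],[0,0,0,3,0],[0,0,0,3,0],[0,0,0,3,0]],
  ],
)

```text
t: 38.28
tool_pos: [553.8, 120.0, 256.7]
orientation: [3.14, -0.001, 1.525]
force: [-2.5, -0.3, 7.8]
width: 22.9
grip_force: 60.7
```

step_arm(
  motion=[
    [[0,0,0,3,0],[0,0,0,2,0],[0,0,0,1,0],[0,0,0,1,0]],
  ],
)

```text
t: 38.62
tool_pos: [554.1, 120.6, 252.8]
orientation: [3.139, 0.0, 1.525]
force: [-12.2, -4.1, 38.0]
width: 22.6
grip_force: 64.2
```

step_arm(
  motion=[
    [[0,0,0,-8,0],[0,0,0,-12,0],[0,0,0,-20,0],[0,0,0,-20,0],[0,30,-18,0,0],[0,35,-22,0,0],[0,35,-22,0,0],[0,35,-22,0,0]],
  ],
)

```text
t: 39.28
tool_pos: [474.8, 258.8, 309.2]
orientation: [3.141, -0.0, 1.523]
force: [0.8, 1.1, -2.5]
width: 22.4
grip_force: 59.7
```

step_arm(
  motion=[
    [[0,35,-22,0,0],[0,35,-22,0,0],[0,35,-22,0,0],[0,35,-21,0,0],[0,0,0,0,0],[0,0,0,0,0],[0,0,0,0,0],[0,0,0,0,0]],
  ],
)

```text
t: 39.95
tool_pos: [396.4, 400.3, 308.6]
orientation: [3.141, 0.001, 1.523]
force: [0.7, -1.2, -1.8]
width: 22.7
grip_force: 59.6
```

```bash
python3 - <<'E'
from look import *
o=manip.get_obs();print(o['tool_pos'],o['orientation'],o['force'])
a=shot('top');caps(a,117)
H=cv2.cvtColor(a['image'],cv2.COLOR_BGR2HSV);m=cv2.inRange(H,(105,100,50),(125,255,255));c=comps(m,(150,235,215,295))
if c: print(cv2.minAreaRect(c[0]))
E
```

```text
[396.40231543 400.3499577  308.55220877] [3.14139988e+00 1.31851043e-03 1.52254883e+00] [ 0.69441612 -1.22192354 -1.81260784]
green [208.9 217.8] (206, 215, 7, 7) [560.5 291.9 117. ]
blue [224.5 218.1] (221, 215, 8, 7) [559.1 237.5 117. ]
yellow [239.7 218.3] (236, 215, 8, 8) [557.8 184.4 117. ]
((186.3493194580078, 263.9315185546875), (36.633880615234375, 32.771522521972656), 69.44395446777344)
```

step_arm(
  motion=[
    [[0,1,0,30,0],[0,0,0,40,0],[0,0,0,40,0],[0,0,0,30,0],[0,0,0,15,0],[0,0,0,8,0],[0,0,0,4,0],[0,0,0,2,0]],
  ],
)

```text
t: 40.67
tool_pos: [396.1, 403.2, 140.8]
orientation: [3.141, -0.001, 1.524]
force: [0.2, 0.3, -1.3]
width: 22.8
grip_force: 59.6
```

step_arm(
  motion=[
    [[0,0,0,1,0],[0,0,0,1,0],[0,0,0,0,0]],
  ],
)

```text
t: 40.92
tool_pos: [395.7, 403.2, 139.0]
orientation: [3.14, -0.001, 1.525]
force: [-0.1, 0.0, -2.1]
width: 22.7
grip_force: 59.6
```

step_arm(
  motion=[
    [[0,0,0,1,0],[0,0,0,1,0],[0,0,0,1,0],[0,0,0,0,0]],
  ],
)

```text
t: 41.25
tool_pos: [395.4, 403.2, 136.2]
orientation: [3.14, -0.0, 1.525]
force: [-1.6, -3.0, 9.4]
width: 22.5
grip_force: 61.1
```

step_arm(
  motion=[
    [[60,0,0,0,0],[60,0,0,0,0],[60,0,0,0,0],[60,0,0,0,0],[60,0,0,-20,0],[60,0,0,-40,0],[60,0,0,-40,0],[60,0,0,-40,0]],
  ],
)

```text
t: 41.92
tool_pos: [394.8, 402.5, 276.1]
orientation: [-3.14, 0.001, 1.525]
force: [1.1, 0.6, 0.8]
width: 59.8
grip_force: 0.0
```

step_arm(
  motion=[
    [[60,0,0,-40,0],[60,-37,5,0,0],[60,-37,5,0,0],[60,-37,5,0,0],[60,-37,5,0,0],[60,-37,5,0,0],[60,-37,5,0,0],[60,-37,5,0,0]],
  ],
)

```text
t: 42.58
tool_pos: [418.1, 140.7, 314.9]
orientation: [3.141, 0.0, 1.525]
force: [1.3, 0.1, 0.4]
width: 60.1
grip_force: 0.0
```

step_arm(
  motion=[
    [[60,-37,5,0,0],[60,-37,5,0,0],[60,-37,5,0,0],[60,-37,5,0,0],[60,-37,5,0,0],[60,-37,5,0,0],[60,0,0,0,0],[60,0,0,0,0]],
  ],
)

```text
t: 43.25
tool_pos: [437.9, -82.8, 314.6]
orientation: [-3.141, -0.0, 1.52]
force: [0.2, 0.7, -0.8]
width: 60.1
grip_force: 0.0
```

```bash
python3 - <<'E'
from look import *
a,b=shot('top'),shot('side');o=manip.get_obs();print(o['tool_pos'])
caps(a,117);drift(a,b)
g=cv2.cvtColor(a['image'],cv2.COLOR_BGR2GRAY)
c=comps((g<70).astype(np.uint8)*255,(225,238,246,256),4);print('handle',[(ctr(x),cv2.boundingRect(x),onz(a,ctr(x),90)) for x in c])
cv2.imwrite('pics/home.png',np.hstack([cv2.resize(a['image'][190:285,150:280],(410,300),interpolation=2),cv2.resize(b['image'][170:290,135:285],(375,300),interpolation=2)]))
E
```

```text
[438.05830217 -79.91944411 314.8720679 ]
green [208.9 217.8] (206, 215, 7, 7) [560.5 291.9 117. ]
blue [224.5 218. ] (221, 215, 8, 7) [559.4 237.7 117. ]
yellow [239.7 218.3] (236, 215, 8, 8) [557.8 184.5 117. ]
nose ((184.5, 278.5), 22.1473331451416) [346.2 396.2  18. ]
nose ((183.1875, 265.0), 7.691664218902588) [395.5 401.7  18. ]
handle side (139, 278, 29, 25)
[344.7 327.5 110. ]
handle side (130, 257, 16, 25)
[397.3 398.2 110. ]
handle [(array([233.21052632, 247.44736842]), (230, 245, 7, 6), array([456.93641901, 209.90867975,  90.        ]))]
```

View pics/home.png

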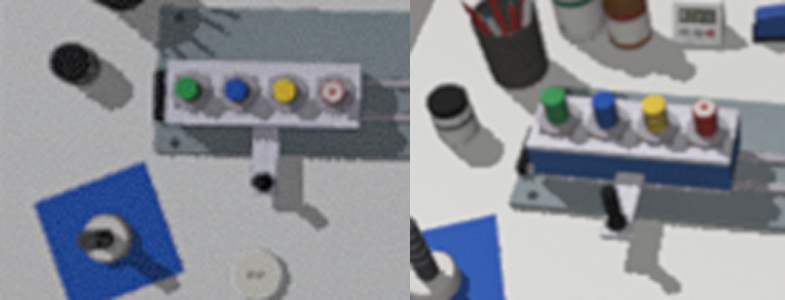

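```bash
python3 - <<'E'
from look import *
a,b=shot('top'),shot('side')
print('red top',onz(a,(255.3,218.8),117),'side',onz(b,(252.4,210.9),117))
cv2.imwrite('pics/nd.png',np.hstack([cv2.resize(b['image'][195:235,240:315],None,fx=10,fy=10,interpolation=2)]))
E
```

```text
red top [555.52266067 130.02676194 117.        ] side [562.94303682 130.41361604 117.        ]
```

View pics/nd.png

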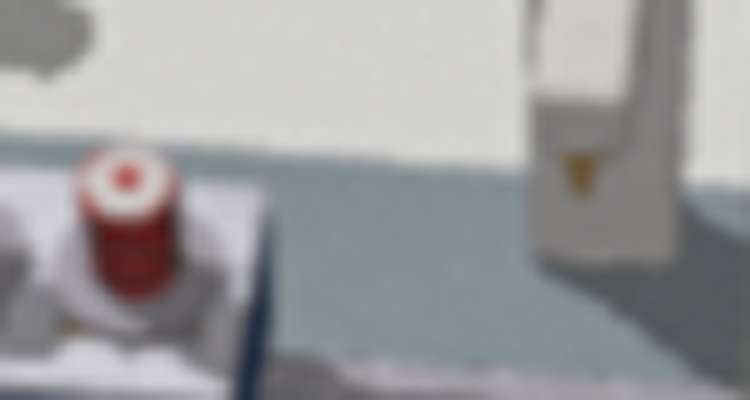

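step_arm(
  motion=[
    [[60,36,1,0,0],[60,36,1,0,0],[60,37,1,0,0],[60,37,1,0,0],[60,37,1,0,0],[60,37,1,0,0],[60,36,1,0,0],[60,36,0,0,0]],
  ],
)

```text
t: 44.12
tool_pos: [457.7, 213.6, 315.1]
orientation: [3.141, -0.0, 1.527]
force: [0.6, -0.9, 1.1]
width: 60.4
grip_force: 0.0
```

step_arm(
  motion=[
    [[60,0,0,0,0],[60,0,0,0,0],[60,0,0,0,0],[60,0,0,0,0]],
  ],
)

```text
t: 44.45
tool_pos: [458.4, 209.6, 314.7]
orientation: [-3.141, 0.001, 1.524]
force: [-0.9, 0.9, -0.1]
width: 59.9
grip_force: 0.0
```

step_arm(
  motion=[
    [[60,2,0,30,0],[60,0,0,40,0],[60,0,0,40,0],[60,0,0,40,0],[60,0,0,22,0],[60,0,0,10,0],[60,0,0,4,0],[60,0,0,0,0]],
  ],
)

```text
t: 45.12
tool_pos: [459.0, 212.1, 129.1]
orientation: [3.142, 0.0, 1.524]
force: [0.7, 0.0, -0.8]
width: 60.1
grip_force: 0.0
```

step_arm(
  motion=[
    [[60,0,0,0,0],[0,0,0,0,0],[0,0,0,0,0],[0,0,0,0,0],[0,0,0,0,0],[0,0,0,0,0],[0,0,0,0,0]],
  ],
)

```text
t: 45.7
tool_pos: [457.7, 213.0, 129.9]
orientation: [-3.141, 0.001, 1.525]
force: [-6.3, -1.9, 11.0]
width: 16.5
grip_force: 58.5
```

```bash
python3 - <<'E'
from look import *
b=manip.camera('side')
s=onz(b,(252.25,212.35),117);n=onz(b,(298.05,214.55),126);print(s,n)
u=np.array([.031,.9995]);print((s-n)[:2]@u)
print(manip.get_obs()['tool_pos'])
E
```

```text
[557.97574691 130.12083325 117.        ] [551.22595623  10.50278717 126.        ]
119.76748056192058
[457.68360083 213.00147412 129.84299881]
```

step_arm(
  motion=[
    [[0,-8,0,0,0],[0,-15,0.3,0,0],[0,-18,0.3,0,0],[0,-20,0.3,0,0],[0,-20,0.3,0,0],[0,-18,0.3,0,0],[0,-12,0.2,0,0],[0,-5,0,0,0]],
  ],
)

```text
t: 46.42
tool_pos: [454.1, 96.1, 129.9]
orientation: [-3.141, 0.001, 1.524]
force: [-6.6, 4.4, 9.2]
width: 16.7
grip_force: 61.5
```

step_arm(
  motion=[
    [[0,0,0,0,0],[0,0,0,0,0],[0,0,0,0,0],[0,0,0,0,0]],
  ],
)

```text
t: 46.75
tool_pos: [454.1, 96.0, 129.8]
orientation: [-3.14, 0.003, 1.525]
force: [-7.1, -4.1, 15.6]
width: 16.6
grip_force: 62.2
```

```bash
python3 - <<'E'
from look import *
a,b=shot('top'),shot('side');print(manip.get_obs()['tool_pos']); caps(a,117)
cv2.imwrite('pics/al.png',cv2.resize(b['image'][195:235,260:335],None,fx=10,fy=10,interpolation=2))
E
```

```text
[454.05131577  96.05267242 129.79766874]
green [242.3 218.3] (239, 215, 8, 7) [557.9 175.3 117. ]
blue [257.9 219. ] (255, 216, 7, 7) [554.6 121.  117. ]
yellow [273.1 219. ] (270, 216, 7, 7) [554.2  67.9 117. ]
```

View pics/al.png

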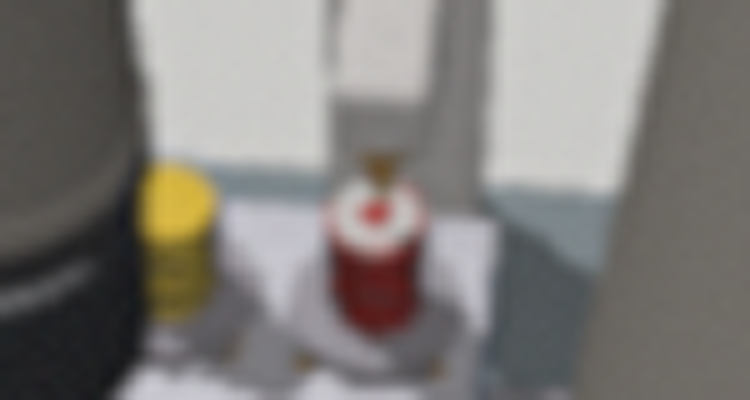

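```bash
python3 - <<'E'
from look import *
b=manip.camera('side');s=onz(b,(297.25,215.75),117)
for t in ((297.75,214.4),(298.05,214.55)):
    n=onz(b,t,126);print(s,n,(s-n)[:2]@np.array([.031,.9995]),proj(b,[n[0]+2,n[1],117]))
E
```

```text
[554.6416225   12.69735477 117.        ] [551.67265171  11.29694027 126.        ] 1.4917523864563578 [297.76998036 216.06701453]
[554.6416225   12.69735477 117.        ] [551.22595623  10.50278717 126.        ] 2.2993559639422236 [298.06763731 216.21640896]
```

step_arm(
  motion=[
    [[0,-1.2,0,0,0],[0,-1.0,0,0,0],[0,0,0,0,0],[0,0,0,0,0],[0,0,0,0,0],[0,0,0,0,0]],
  ],
)

```text
t: 47.4
tool_pos: [454.0, 95.7, 129.8]
orientation: [-3.141, -0.0, 1.526]
force: [-6.1, 2.2, 11.0]
width: 16.8
grip_force: 61.7
```

```bash
python3 - <<'E'
from look import *
a,b=shot('top'),shot('side');print(manip.get_obs()['tool_pos']); caps(a,117)
H=cv2.cvtColor(b['image'],cv2.COLOR_BGR2HSV)
r=cv2.inRange(H,(0,60,60),(10,255,255))|cv2.inRange(H,(170,60,60),(180,255,255))
print(H[214:219,292:304,1]);
W=H[214:219,294:302,1].astype(float);W=np.clip(W-60,0,None);yy,xx=np.mgrid[214:219,294:302];u=((xx*W).sum()/W.sum(),(yy*W).sum()/W.sum());print(u,onz(b,u,117))
E
```

```text
[454.04426924  95.76135726 129.82442602]
green [242.2 218.2] (239, 215, 7, 7) [558.  175.9 117. ]
blue [257.9 219. ] (255, 216, 7, 7) [554.6 121.  117. ]
yellow [273.1 219. ] (270, 216, 7, 7) [554.2  67.9 117. ]
[[  8   7   4   7  15  42  52  21  21  34  25   8]
 [ 23  25  11  21  54 103  94  33  15  23  30  10]
 [ 34  35  13  30  84 139 107  35  12  29  37  11]
 [ 36  43  15  13  40  67  47  15   9  34  38  11]
 [ 25  53  27   9  16  21  18  12  18  48  30  10]]
(np.float64(297.2435897435897), np.float64(215.7008547008547)) [554.80530534  12.72416085 117.        ]
```

step_arm(
  motion=[
    [[0,-1.5,0,0,0],[0,0,0,0,0],[0,0,0,0,0],[0,0,0,0,0]],
  ],
)

```text
t: 47.83
tool_pos: [454.0, 94.5, 129.8]
orientation: [-3.141, -0.001, 1.526]
force: [-6.8, 2.5, 10.9]
width: 16.6
grip_force: 61.6
```

```bash
cat > sp.py <<'E'
from look import *
b=shot('side');H=cv2.cvtColor(b['image'],cv2.COLOR_BGR2HSV);print(manip.get_obs()['tool_pos'])
W=H[214:219,294:302,1].astype(float);W=np.clip(W-60,0,None);yy,xx=np.mgrid[214:219,294:302];u=((xx*W).sum()/W.sum(),(yy*W).sum()/W.sum());print(u,onz(b,u,117))
E
python3 sp.py
```

```text
[453.96744661  94.53314582 129.82471935]
(np.float64(297.5855855855856), np.float64(215.7927927927928)) [554.5584623   11.82707723 117.        ]
```

step_arm(
  motion=[
    [[0,-0.9,0,0,0],[0,0,0,0,0],[0,0,0,0,0],[0,0,0,0,0]],
  ],
)

```text
t: 48.22
tool_pos: [454.0, 93.8, 129.8]
orientation: [-3.141, -0.001, 1.527]
force: [-6.7, 3.6, 10.1]
width: 16.1
grip_force: 61.6
```

```bash
python3 sp.py
```

```text
[453.9565275   93.78052174 129.82327416]
(np.float64(297.572192513369), np.float64(215.76470588235293)) [554.65023894  11.86731306 117.        ]
```

step_arm(
  motion=[
    [[60,0,0,0,0],[60,0,0,0,0],[60,0,0,0,0],[60,0,0,0,0],[60,0,0,-20,0],[60,0,0,-40,0],[60,0,0,-40,0],[60,0,0,-40,0]],
  ],
)

```text
t: 48.93
tool_pos: [454.3, 92.1, 270.1]
orientation: [-3.14, -0.0, 1.525]
force: [1.3, -1.6, 0.2]
width: 60.1
grip_force: 0.0
```

step_arm(
  motion=[
    [[60,-37,0,-40,0],[60,-37,0,0,0],[60,-37,0,0,0],[60,-37,0,0,0],[60,-37,0,0,0],[60,-37,0,0,0],[60,-37,0,0,0],[60,0,0,0,0]],
  ],
)

```text
t: 49.6
tool_pos: [442.0, -166.0, 298.9]
orientation: [-3.141, 0.002, 1.514]
force: [-0.6, -0.9, -0.0]
width: 59.6
grip_force: 0.0
```

step_arm(
  motion=[
    [[60,0,0,0,0],[60,0,0,0,0],[60,0,0,0,0]],
  ],
)

```text
t: 49.85
tool_pos: [443.4, -156.7, 299.5]
orientation: [3.142, -0.0, 1.527]
force: [-0.1, -1.1, -1.0]
width: 59.5
grip_force: 0.0
```

```bash
python3 sp.py; python3 - <<'E'
from look import *
a,b=shot('top'),shot('side');drift(a,b);caps(a,117)
cv2.imwrite('pics/fin.png',np.hstack([cv2.resize(b['image'][200:230,270:320],None,fx=8,fy=8,interpolation=2),cv2.resize(b['image'][170:320,105:325],(352,240),interpolation=2)]))
E
```

```text
[ 443.48034855 -156.5094328   299.58463569]
(np.float64(297.5614973262032), np.float64(215.76470588235293)) [554.64831588  11.89476302 117.        ]
nose ((184.5, 278.5), 22.1473331451416) [346.2 396.2  18. ]
nose ((183.1875, 265.0), 7.691664218902588) [395.5 401.7  18. ]
handle side (139, 278, 30, 25)
[344.7 327.5 110. ]
handle side (129, 257, 17, 25)
[397.1 400.6 110. ]
green [243.  218.3] (240, 215, 7, 7) [557.6 173.1 117. ]
blue [258.3 218.7] (255, 215, 8, 8) [555.7 119.6 117. ]
yellow [273.7 219.1] (270, 216, 8, 7) [553.8  65.7 117. ]
```

View pics/fin.png

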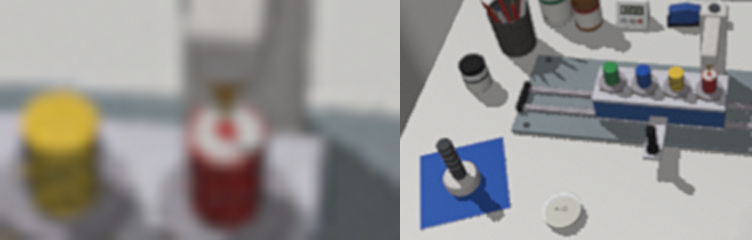

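```bash
python3 -c "
from workcell import manip
print(manip.finish_job())"
```

```text
the job is handed in; nothing more can be done
None
```

I handed the job in at about 50 s of robot time. By my camera and force readings all four pins are home, the red spot is within about 1.5 mm of the needle tip, and the drift stands upright near the mat centre. The judge gave no verdict.

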